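Run a board through the pin-test jig

ROBOT

A 7-joint arm with a two-finger parallel gripper is mounted at the origin on a cart in front of the work surface, level with it; the furniture and walls round the work are solid. World frame = base frame: x ahead of the robot, y to its left, z up, the work surface at z = 0. Lengths are in m, angles in rad, forces in N, time in s.
With the tool pointing down it reaches from about 0.4 to 0.85 m from the base axis. Payload 4.5 kg.
Tool frame: the origin (TCP) lies midway between the tips of the shut fingers; the grasp point (between the pads) lies 19 mm behind it (bot.hold_point_z is the distance from the TCP to the grasp point, in m); z points along the fingers, y is the line along which they close (so a half turn about z gives the same grasp; the last joint's range is limited). The gripper opens to 88 mm and grips with 3 to 60 N. Pads are 18 mm wide; open, the fingers measure 123 mm over their backs; the gripper's body (75 mm by 187 mm) begins 45 mm behind the grasp point.
Start: joints at [1.275, 0.689, -0.195, 1.565, 0.157, 0.902, -0.215], TCP at [0.202, -0.591, 0.212] pointing down, gripper open.
Joint ranges: [-3.01, 3.01], [-0.46, 2.08], [-1.47, 1.51], [0.13, 2.56], [-1, 4.14], [0.04, 2.09], [-2.66, 2.66]. Speed limits (rad/s): [2.57, 2.57, 3.14, 3.14, 3.14, 3.14, 3.14].

INTERFACE

Orientations are given as a 3x3 rotation matrix whose columns are the frame's x, y, z axes.
In Python, from bench import bot gives the robot as it stands.
- The arm moves only by the shell command python3 -m handwheel 'ROWS'. ROWS is JSON, one flat list of numbers, 7 for each row, row after row: the shift along the tool's x, y, z in m, then the turn, a rotation vector about the tool's x, y, z in rad, then the opening, from 0 (shut) to 1 (fully open). A call has 1 to 12 rows; each row shifts and turns the commanded pose from where the row before left it, along the tool's axes as they then stand; what a row does not reach is not made up. A row lasts 1/8 s, in which the tool goes at most 62.5 mm and 10.7 degrees, less where a joint would pass 70% of its speed; a pose out of reach is approached as far as the arm can. A call with a gripper value outside its range is refused whole. The fingers move at their own pace and stop on an object; the grip force is fixed at half the most. Time passes only in rows, so rows that do not move let the fingers close. It gives the time, the measured TCP pose, the force, the opening and the grip force at its end, in the units of the state.
- bot.get_state(): the state, without advancing time (a new reading comes with each control period).
- bot.grab_frame(name): name is "side" or "top"; returns the picture (400x640x3 uint8, red, green, blue); there is no depth.
- bot.calibration(name): a dict with "fovy" (degrees; the focal length in pixels is half the picture's height over the tangent of half this angle, whatever the lens; pixels are square), "cx", "cy" (the principal point, pixels), "rvec" (rotation vector, rad) and "tvec" (3), from world to camera coordinates, as OpenCV has them. Camera axes: x right, y down, z forward; pixel columns grow to the right and rows downward; lengths in m; the calibration is good to about 2 mm. A picture is of the moment at which its call begins. calibration takes no time and is no camera call.
- bot.close_job(): hands the job in; it is judged then, once.
The state is a dict: "time": time; "joint_pos": joint angles; "qvel": joint speeds; "tau": joint torques, N m; "tool_pos": TCP position; "orientation": TCP orientation; "wrist_force": force on the tool from outside, world axes, zero at the start; "moment": the same for the moment, N m; "opening": finger opening in m; "grip_force": force on a finger pad.
Only numpy, scipy, OpenCV 4.12 (cv2) and the standard library are available. Lean on these libraries where they do the work, as an engineer would, in place of code of your own. Each camera call takes 0.05 s, during which the arm holds its last target. There are 200 camera calls.

TASK

Test the circuit board that lies in the grey test jig, working by pushing alone: push the jig's raised lid down on its black rubber pad until the spring catch at the front snaps over it and keeps it shut, then tip the black power rocker over to its white-marked rear half, and last push the green start button fully in and let it spring back. In this order, as the pins must touch the board before it gets power and the test needs both. Leave the red stop button, the board and the loose things on the bench alone, and grasp or lift nothing.

Things in the scene. Friction and masses are not known exactly. Their poses are not given: they have to be found in the camera images.
- test_jig: Grey pin-test jig fixed to the bench, 210 x 190 mm, 58 mm high without lid. Origin: centre of its underside, on the bench; x to its rear (hinge side), y to its left, z up. The lid covers its left part, centred on y = +38 mm; on its right part, along y = -58 mm, from front to rear: green start button (x = -72), red stop button (x = -12), power rocker (pivot x = +55).
- hinge_axis (a point): Middle of the lid's hinge, at (90, 38, 72) mm in the jig's frame; the hinge runs along the jig's y. The lid is an aluminium frame with a clear window, 110 mm wide and 8 mm thick, reaching 172 mm from the hinge.
- jig_lid (a joint): Lid angle, rad: 0 = level, shut under the catch; grows as the front rises; starts at about 1. A spring lifts it back to about 1 unless caught. Over the last 3 degrees its white rods push the board and carrier 4 mm down onto the pins. Pushing at the pad takes 3 N, about 10 N between 0.06 and 0.03 where the catch is forced aside; it snaps in just below 0. Solid stop at -0.02.
- lid_pad (a point): Centre of the top face of the black ribbed push pad (20 x 60 mm) near the lid's front edge: 152 mm in front of the hinge axis and 8 mm above it with the lid level (then 80 mm above the bench). The point's z is the outward normal of the lid, so on the raised lid the pad faces up and to the rear. The steel catch begins 22 mm in front of the pad's centre, as high as the shut lid.
- rocker (a joint): Angle of the black snap-over power rocker in rad: -0.20 = off (front half down, rear half raised), +0.20 = on (rear half down). It pivots about the jig's y, and snaps to the nearer side from the middle; tipping it takes 1 to 2 N.
- rocker_on_half (a point): Middle of the top face of the rocker's rear half (24 x 26 mm, a white line across it), 15 mm behind the pivot. With the rocker off it slopes up to the rear, this point 70 mm above the bench; with the rocker on it lies level, 64 mm above the bench.
- start_button_top (a point): Centre of the top face of the green start button (28 mm across in a black collar of 44 mm), 80 mm above the bench; it goes straight down.
- start_button (a joint): How far the green start button is pushed in, m: 0 = out, 0.006 = fully in (5 N); it springs back.
- stop_button_top (a point): Centre of the top face of the red stop button, same shape and height as the green one.
- stop_button (a joint): How far the red stop button is pushed in, m: 0 = out, 0.006 = fully in.
- carrier (a joint): How far the sprung carrier under the board is pushed down, m: 0 = up, about 0.004 with the lid caught.
- board: The green circuit board to be tested, 86 x 62 x 8 mm, lying loose in the carrier under the lid; origin at the centre of its underside, 56 mm above the bench.
- tweezers: Loose tweezers, 118 mm, lying on the blue mat left of the jig. Origin at the centre of the underside.
- tape: Loose roll of amber tape, 60 mm across and 12 mm high, on the blue mat left of the jig. Origin at the centre of the underside.
- jar: Loose small jar with a yellow lid, 36 mm across and 33 mm high, behind the jig's right part. Origin at the centre of the underside. To the right beyond it stands the shop's white microscope, always in the same place and just in the way of the arm: above 240 mm its head and eyepieces fill x from 0.58 m onward for y from -0.37 to -0.15 m (robot's frame), up to 430 mm high.
- eyeglass: Loose black loupe, 36 mm across and 30 mm high, right of the jig's front part. Origin at the centre of the underside.

How it is judged:
On the way, in this order (a step that is already met when the one before it is completed fails the run):
1. the lid is held shut by the catch, the hand no longer pressing on it (value of joint jig_lid below 0.02 rad and value of joint carrier above 0.0025 m and contact force between each of the arm, the fingers and jig_lid below 0.3 N), for 0.3 s.
2. the power rocker is tipped on (value of joint rocker above 0.15 rad), for 0.2 s.
3. the green start button is pushed fully in (value of joint start_button above 0.0045 m), for 0.05 s.
At the end, for the whole second after the job is handed in: The catch keeps the lid shut (within 0.02 rad of level), the carrier under the board is at least 2.5 mm down, the rocker is tipped to the rear, both buttons are out, the board is within 10 mm of where it began, and no loose thing has moved more than 20 mm (value of joint jig_lid below 0.02 rad and value of joint carrier above 0.0025 m and value of joint rocker above 0.15 rad and value of joint each of start_button, stop_button below 0.001 m and distance of board from where it was at the start of the episode below 0.01 m and linear speed of board below 0.01 m/s and distance of each of tweezers, tape, jar, eyeglass from where it was at the start of the episode below 0.02 m); the robot touches nothing.
It fails at once if power was switched on before the lid was shut (value of joint rocker above 0.1 rad and value of joint jig_lid above 0.04 rad).
It fails at once if the start button was pushed before the lid was shut and the power on (value of joint start_button above 0.003 m and (value of joint jig_lid above 0.03 rad or value of joint rocker below 0.1 rad)).
It fails at once if the red stop button was pushed (value of joint stop_button above 0.003 m).
It fails at once if the hand pressed on the board or lifted it out of its place (contact force between the fingers and board above 1 N or z of board in the frame of test_jig above 0.068 m).
It fails at once if a loose thing was lifted or pushed away (distance of any of tweezers, tape, jar, eyeglass from where it was at the start of the episode above 0.02 m).
It also fails if it takes over 48 s, if anything falls off the work surface, if the arm or the gripper's body presses on something with over 40 N, if the wrist force passes 120 N, or if a joint passes its speed limit or range.

## Working session

There is one attempt and no reset: what is moved stays moved. The work goes in short steps, Python scripts to look and compute and a shell command to move; the robot and the scene stay as the last step left them, time stands still between calls to the robot, and variables do not carry over. Pictures are saved under pics/ and viewed, at most 10 in all, crops included, and the job is handed in when it is done.

```bash
mkdir -p pics
python3 - <<'E'
from bench import bot
import cv2
for n in("side","top"):
    cv2.imwrite(f"pics/{n}0.png",bot.grab_frame(n)[:,:,::-1]); print(n,bot.calibration(n))
s=bot.get_state();print(s["time"],s["tool_pos"],s["orientation"],s["opening"])
E
```

```text
side {'fovy': 48.15551451189246, 'cx': 317.8074459456693, 'cy': 198.74744824437005, 'rvec': array([ 1.98935142, -0.49419924,  0.33813757]), 'tvec': array([-0.38687292,  0.30974782,  0.40280447])}
top {'fovy': 47.954822893803595, 'cx': 318.0870581750045, 'cy': 205.9645469572791, 'rvec': array([ 2.15352097, -2.17752641,  0.16954915]), 'tvec': array([0.29523618, 0.60530695, 0.85407252])}
0.1 [ 0.20216488 -0.5907744   0.21170061] [[ 9.46073208e-01  3.23952234e-01 -6.59655318e-04]
 [ 3.23952871e-01 -9.46072078e-01  1.46980473e-03]
 [-1.47934952e-04 -1.60424011e-03 -9.99998702e-01]] 0.08807946024103311
```

View pics/top0.png

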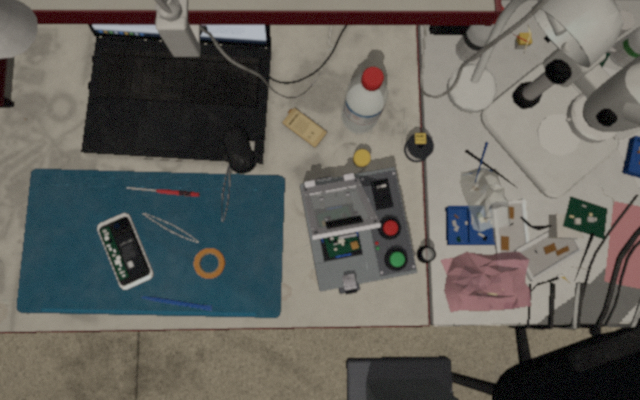

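View pics/side0.png

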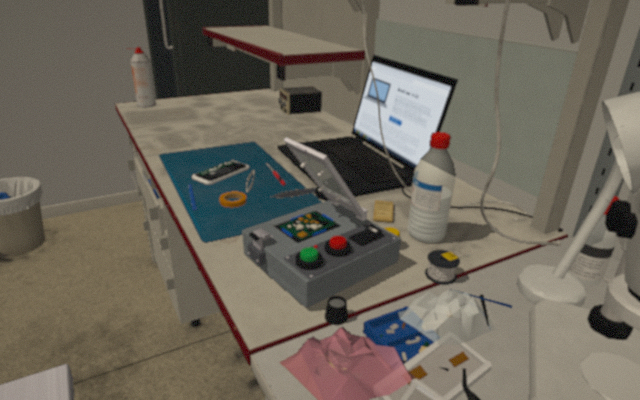

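The top view shows the jig in the middle: green at (397,259), red at (390,228), rocker at (382,193), and the raised lid's edge at y≈230. In the side view green is at (310,255), red at (338,241) and the rocker at (368,233). The jar is behind the rocker and the loupe is right of the green button.

```bash
cat > h.py <<'E'
import numpy as np, cv2
from bench import bot
from scipy.optimize import least_squares
def cam(n):
    c=bot.calibration(n); f=200/np.tan(np.radians(c["fovy"]/2))
    return np.array([[f,0,c["cx"]],[0,f,c["cy"]],[0,0,1]]),np.array(c["rvec"]),np.array(c["tvec"])
def proj(n,P):
    K,r,t=cam(n); return cv2.projectPoints(np.asarray(P,float).reshape(-1,1,3),r,t,K,None)[0][:,0]
def atz(n,uv,z):
    K,r,t=cam(n); R=cv2.Rodrigues(r)[0]; d=R.T@np.linalg.inv(K)@[uv[0],uv[1],1]; o=-R.T@t
    return o+d*(z-o[2])/d[2]
def J(p,P):
    c,s=np.cos(p[2]),np.sin(p[2]); P=np.atleast_2d(P)
    return np.c_[p[0]+c*P[:,0]-s*P[:,1],p[1]+s*P[:,0]+c*P[:,1],P[:,2]]
E
python3 - <<'E'
from h import *
def blob(im,seed,g):
    i=im.astype(int);r,gg,b=i[...,0],i[...,1],i[...,2]
    m=((gg>1.5*r)&(gg>1.3*b)&(gg>50)) if g else ((r>2*gg)&(r>2*b)&(r>70))
    n,l,s,c=cv2.connectedComponentsWithStats(m.astype(np.uint8))
    k=min(range(1,n),key=lambda k:np.hypot(*(c[k]-seed))-0.1*s[k,4]**.5*3); return c[k],s[k]
obs=[]
for n,sg,sr in(("top",(397,259),(390,228)),("side",(310,255),(338,241))):
    im=cv2.imread(f"pics/{n}0.png")[:,:,::-1]
    for g,sd,x in((1,sg,-.072),(0,sr,-.012)):
        c,s=blob(im,np.array(sd),g); print(n,g,c,s,atz(n,c,.078)); obs.append((n,(x,-.058,.078),c))
# rough corners of the jig's top face in top picture
for n,P,uv in(("top",(-.105,-.095,.058),(414,278)),("top",(-.105,.095,.058),(318,290)),("top",(.055,-.058,.066),(382,193)),("side",(.055,-.058,.066),(368,234))): obs.append((n,P,np.array(uv)))
w=[1]*4+[.3]*4
f=lambda p:np.concatenate([wi*(proj(n,J(p,P))[0]-c) for wi,(n,P,c) in zip(w,obs)])
r=least_squares(f,[.55,0,0]);print(r.x,f(r.x).reshape(-1,2).round(2))
np.save("p.npy",r.x)
for nm,P in(("hinge",(.09,.038,.072)),("pad shut",(-.062,.038,.08)),("pad 1rad",(.09-.152*np.cos(1)+.008*np.sin(1),.038,.072+.152*np.sin(1)+.008*np.cos(1))),("rock",(.07,-.058,.07)),("green",(-.072,-.058,.08))):
    print(nm,J(r.x,P),proj("top",J(r.x,P)),proj("side",J(r.x,P)))
E
```

```text
top 1 [396.8028169  259.11267606] [389 251  17  17 213] [0.50170803 0.14410392 0.078     ]
top 0 [390.07291667 227.5       ] [383 220  15  16 192] [0.56089472 0.15471281 0.078     ]
side 1 [308.5751073  254.24892704] [299 247  20  15 233] [0.49914445 0.13911922 0.078     ]
side 0 [337.45128205 242.00512821] [329 236  18  13 195] [0.55785386 0.14968049 0.078     ]
[0.56310971 0.21199748 0.15468456] [[ 0.29  0.43]
 [ 1.    0.36]
 [-0.33 -1.71]
 [ 0.23 -1.26]
 [ 0.98 -1.31]
 [ 0.26  0.2 ]
 [ 0.43  0.34]
 [-0.29  0.23]]
hinge [[0.64618053 0.26340993 0.072     ]] [[331.42258602 183.87269883]] [[346.25140044 205.49306581]]
pad shut [[0.49599538 0.23999153 0.08      ]] [[345.62576196 262.84795028]] [[279.81565613 224.62075802]]
pad 1rad [[0.57168654 0.25179406 0.20422601]] [[343.92236071 214.86308974]] [[316.65661367 148.00628195]]
rock [[0.6412099  0.16547478 0.07      ]] [[382.32965626 186.19616948]] [[373.48193284 230.22379382]]
green [[0.50090535 0.14359706 0.08      ]] [[397.30257995 259.52944545]] [[308.26017066 251.46466118]]
```

```bash
python3 -m handwheel '[0,0,-0.045,0,0,0.0875,0, 0,0,-0.045,0,0,0.0875,0, 0.031,-0.039,0,0,0,0,0, 0.031,-0.039,0,0,0,0,0, 0.031,-0.039,0,0,0,0,0, 0.031,-0.039,0,0,0,0,0, 0.031,-0.039,0,0,0,0,0, 0.031,-0.039,0,0,0,0,0, 0.031,-0.039,0,0,0,0,0, 0.031,-0.039,0,0,0,0,0, 0.031,-0.039,0,0,0,0,0]'
```

```text
time: 1.48
tool_pos: [0.4244, -0.2, 0.3023]
orientation: [[0.988, 0.154, -0.0], [0.154, -0.988, -0.0], [-0.0, -0.0, -1.0]]
wrist_force: [0.7, 0.1, 0.5]
opening: 0.0002
grip_force: 0.0
```

```bash
python3 -m handwheel '[0.0287,-0.047,0,0,0,0,0, 0.0287,-0.047,0,0,0,0,0, 0.0287,-0.047,0,0,0,0,0, 0.0287,-0.047,0,0,0,0,0, 0.0287,-0.047,0,0,0,0,0, 0.0287,-0.047,0,0,0,0,0, 0.0287,-0.047,0,0,0,0,0, 0.0287,-0.047,0,0,0,0,0, 0.0287,-0.047,0,0,0,0,0, 0,0,0.03,0,0,0,0, 0,0,0.02,0,0,0,0, 0,0,0,0,0,0,0]'
python3 - <<'E'
from h import *
for n in("side","top"):
    im=bot.grab_frame(n)[:,:,::-1].copy()
    x,y=(230,90) if n=="side" else (270,130)
    cv2.imwrite(f"pics/{n}1.png",cv2.resize(im[y:y+180,x:x+200],None,fx=3,fy=3))
i=np.hstack([cv2.imread(f"pics/{n}1.png")[:, :395 if n=="side" else 400] for n in("side","top")]);cv2.imwrite("pics/both1.png",i[:600])
E
```

```text
time: 2.98
tool_pos: [0.6126, 0.2556, 0.2502]
orientation: [[0.988, 0.155, -0.004], [0.155, -0.988, -0.002], [-0.005, 0.002, -1.0]]
wrist_force: [-0.5, 0.2, 0.6]
opening: 0.0004
grip_force: 0.0
```

View pics/side1.png

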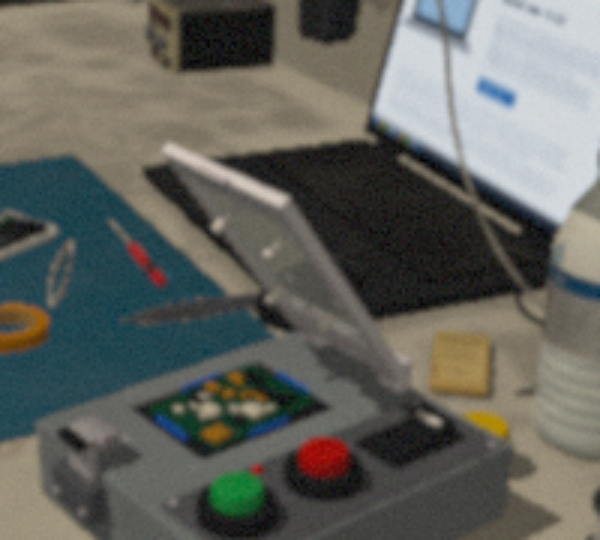

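The side crop shows the raised lid, with its tip corners at about (172,150) and (290,203), and no gripper. I'll check where the TCP should project.

Run:
```python
from h import *
p=np.load("p.npy");s=bot.get_state();print(s["time"],s["tool_pos"])
for n in("side","top"): print(n,proj(n,s["tool_pos"]))
hz=np.array([.09,.038,.072])
for th in(.9,1.,1.1):
  e=[J(p,(.09-.172*np.cos(th),.038+d,.072+.172*np.sin(th))) for d in(-.055,.055)]
  print(th,[(proj("side",q)[0]-[230,90])*3 for q in e])
im=bot.grab_frame("side")[:,:,::-1];cv2.imwrite("pics/s2.png",np.vstack([im[:300],]))
```

```text
3.075 [0.6141588  0.25625451 0.25279724]
side [[337.99911024 116.47917854]]
top [[343.03207558 183.26250851]]
0.9 [array([276.20851831, 211.25106506]), array([159.34520333, 153.24211218])]
1.0 [array([297.68307465, 187.952119  ]), array([179.19049744, 132.48831626])]
1.1 [array([320.19434281, 167.13218621]), array([200.16130536, 114.02675432])]
```

View pics/s2.png

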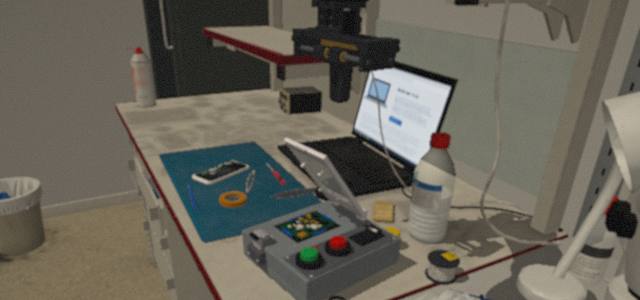

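View pics/top1.png

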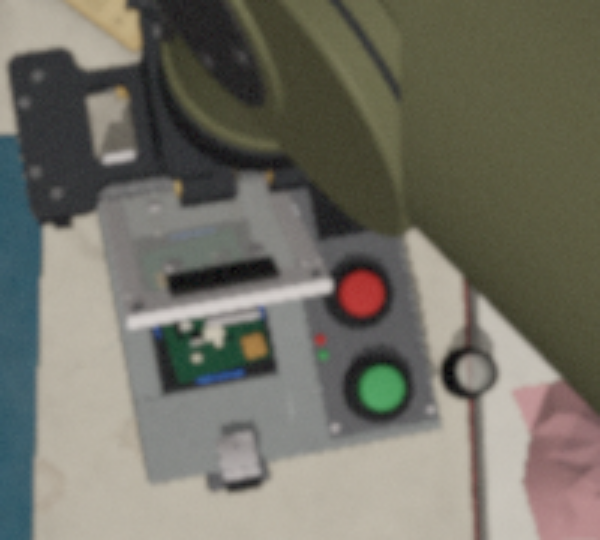

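The tips appear at about (340,102) in the side view, but the TCP should project to (338,116). I'll zoom in there and compare with the gripper body.

Run:
```python
from h import *
s=bot.get_state();R=np.array(s["orientation"]);t=np.array(s["tool_pos"])
im=cv2.resize(cv2.imread("pics/s2.png")[10:160,270:420],None,fx=4,fy=4,interpolation=cv2.INTER_CUBIC)
for z,c in((0,(0,0,255)),(-.019,(0,255,255)),(-.064,(0,255,0))):
    for y in(-.0935,0,.0935) if z<-.05 else(0,):
        q=(proj("side",t+R@[0,y,z])[0]-[270,10])*4; cv2.circle(im,tuple(int(v) for v in q),4,c,1);print(z,y,q/4+[270,10])
cv2.imwrite("pics/z2.png",im)
```

```text
0 0 [338.15002342 116.10966285]
-0.019 0 [338.63555601 105.05382335]
-0.064 -0.0935 [305.99085508  68.55384335]
-0.064 0 [339.83050497  77.84418972]
-0.064 0.0935 [380.3513593   88.96879571]
```

View pics/z2.png

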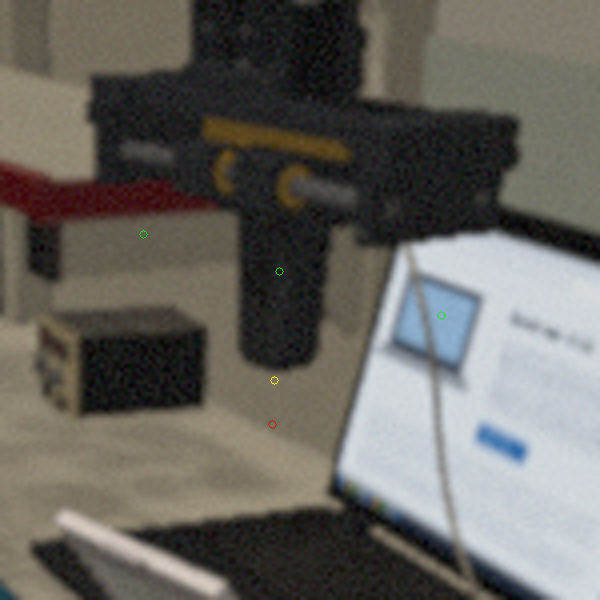

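Run:
```python
from h import *
s=bot.get_state();R=np.array(s["orientation"]);t=np.array(s["tool_pos"]);print(t)
for dz in(0,.025):
  for z in(-.064,-.1):
    for x in(-.0375,.0375): print(dz,z,x,(proj("top",t+[0,0,dz]+R@[x,-.0935,z])[0]-[270,130])*3,proj("side",t+[0,0,dz]+R@[x,.0935,z])[0])
for n in("top","side"):
  K,r,tt=cam(n);print(n,-cv2.Rodrigues(r)[0].T@tt)
```

```text
[0.61450761 0.25638514 0.25336381]
0 -0.064 -0.0375 [ 39.53486301 247.91684777] [361.74087165  92.11895357]
0 -0.064 0.0375 [13.66187893 86.16115069] [397.83591826  86.00922142]
0 -0.1 -0.0375 [ 35.1330175  238.13736434] [363.44438372  66.46902098]
0 -0.1 0.0375 [ 7.73139134 66.54091741] [400.30083846  61.80162779]
0.025 -0.064 -0.0375 [ 36.49718505 241.17174706] [362.9290729   74.44076502]
0.025 -0.064 0.0375 [ 9.58220904 72.70932468] [399.54716529  69.31731746]
0.025 -0.1 -0.0375 [ 31.69512729 230.50336   ] [364.69431677  47.86687485]
0.025 -0.1 0.0375 [ 3.12237277 51.34073156] [402.09558538  44.29246863]
top [0.4926162  0.3118542  0.91819225]
side [ 0.22282842 -0.37573168  0.46587446]
```

```bash
f(){ grep -E 'tool_pos|wrist'|tr '\n' ' ';echo; }
python3 -m handwheel '[-0.01,0,0.04,0,0,0,0, 0,0,0.033,0,0,0,0, 0,0,0,0,0,0,0]'|f
python3 -m handwheel '[-0.008,0,0,0,0,0,0, 0,0,0,0,0,0,0]'|f
python3 -m handwheel '[-0.008,0,0,0,0,0,0, 0,0,0,0,0,0,0]'|f
python3 -m handwheel '[-0.008,0,0,0,0,0,0, 0,0,0,0,0,0,0]'|f
python3 -m handwheel '[-0.008,0,0,0,0,0,0, 0,0,0,0,0,0,0]'|f
python3 - <<'E'
from h import *
im=bot.grab_frame("side")[:,:,::-1]
s=bot.get_state();print(s["time"],s["tool_pos"],proj("side",s["tool_pos"]))
cv2.imwrite("pics/c3.png",cv2.resize(im[60:285,230:430],None,fx=2.6,fy=2.6))
E
```

```text
tool_pos: [0.603, 0.254, 0.1783] wrist_force: [-0.0, -0.1, 0.8] 
tool_pos: [0.5966, 0.2541, 0.1814] wrist_force: [0.1, 0.0, -0.3] 
tool_pos: [0.5878, 0.2524, 0.18] wrist_force: [0.4, -0.6, -0.8] 
tool_pos: [0.5796, 0.251, 0.1794] wrist_force: [-0.3, -0.3, -0.0] 
tool_pos: [0.5717, 0.2497, 0.1794] wrist_force: [-0.7, -0.0, -0.6] 
4.55 [0.57219221 0.24980785 0.17943698] [[317.14567286 161.9628724 ]]
```

View pics/c3.png

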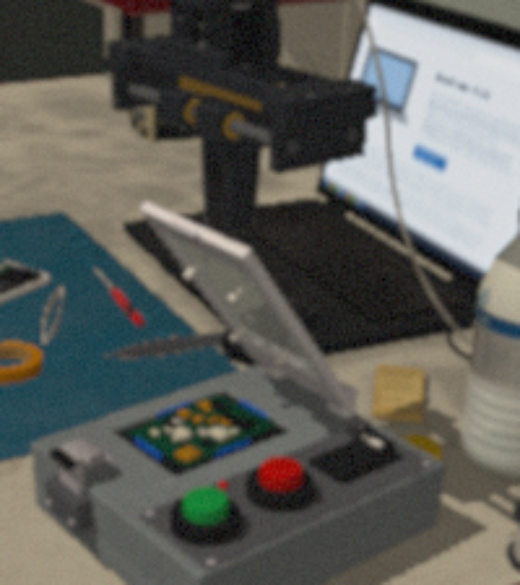

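The tip ends at about crop (230,228), just behind the raised lid, and there is no contact yet. This fits a true tip height about 25 mm above the reported z. I'll keep feeling forward.

```bash
f(){ grep -E 'tool_pos|wrist'|tr '\n' ' ';echo; }
python3 -m handwheel '[-0.004,0,0,0,0,0,0, 0,0,0,0,0,0,0]'|f
python3 -m handwheel '[-0.004,0,0.003,0,0,0,0, 0,0,0,0,0,0,0]'|f
python3 -m handwheel '[-0.004,0,0.003,0,0,0,0, 0,0,0,0,0,0,0]'|f
python3 -m handwheel '[-0.004,0,0.003,0,0,0,0, 0,0,0,0,0,0,0]'|f
python3 - <<'E'
from h import *
im=bot.grab_frame("side")[:,:,::-1]
s=bot.get_state();print(s["time"],s["tool_pos"],proj("side",s["tool_pos"]))
# brighten so black-on-black shows
g=np.clip((im[90:210,260:390].astype(float)/255)**.45*255,0,255).astype(np.uint8)
cv2.imwrite("pics/c4.png",cv2.resize(g,None,fx=4.5,fy=4.5))
E
```

```text
tool_pos: [0.5684, 0.2492, 0.1794] wrist_force: [-0.7, 0.1, -0.1] 
tool_pos: [0.5641, 0.2484, 0.1761] wrist_force: [-0.4, 0.6, -0.0] 
tool_pos: [0.5601, 0.2478, 0.1731] wrist_force: [0.4, -0.5, -0.3] 
tool_pos: [0.5561, 0.2472, 0.1701] wrist_force: [0.7, -0.2, -0.9] 
5.6 [0.55630613 0.24724524 0.17019808] [[309.57938714 168.99672195]]
```

View pics/c4.png

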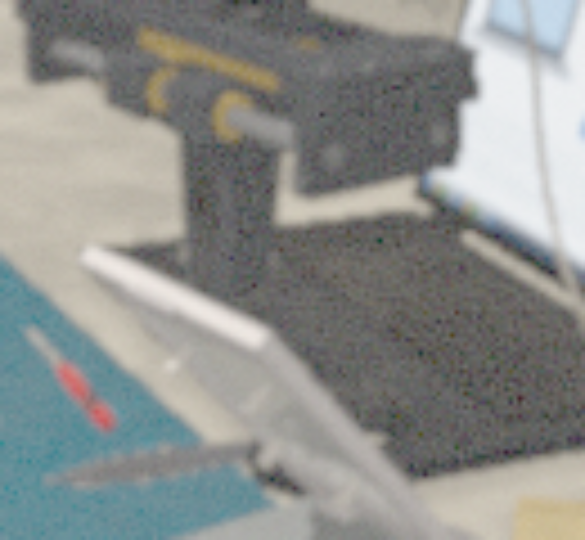

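Comparing the lid corners between the two crops shows it has begun to move: its right corner went from (326,156) to (319,164). So contact is made, and the true tip is about 25 mm above the reported z. I'll follow the pad's arc.

```bash
f(){ grep -E 'time|tool_pos|wrist'|tr '\n' ' ';echo; }
python3 -m handwheel '[-0.012,0,0.015,0,0,0,0, -0.012,0,0.015,0,0,0,0, 0,0,0,0,0,0,0]'|f
python3 -m handwheel '[-0.009,0,0.013,0,0,0,0, -0.009,0,0.013,0,0,0,0, 0,0,0,0,0,0,0]'|f
python3 -m handwheel '[-0.007,0,0.015,0,0,0,0, -0.006,0,0.015,0,0,0,0, 0,0,0,0,0,0,0,0,0,0,0,0,0,0]'|f
python3 - <<'E'
from h import *
cv2.imwrite("pics/s5.png",bot.grab_frame("side")[:,:,::-1])
im=cv2.imread("pics/s5.png")[90:285,230:430]
p=np.load("p.npy")
for th in(.1,.2,.3,.4): print(th,[((proj("side",J(p,(.09-.172*np.cos(th)+.008*np.sin(th),.038+d,.08+.172*np.sin(th))))[0]-[230,90])*3).round() for d in(-.055,.055)])
s=bot.get_state();print((proj("side",s["tool_pos"])-[230,90])*3)
cv2.imwrite("pics/c5.png",cv2.resize(im,None,fx=3,fy=3))
E
```

```text
time: 5.98 tool_pos: [0.5317, 0.2434, 0.1398] wrist_force: [-0.6, -0.7, 0.7] 
time: 6.35 tool_pos: [0.5155, 0.241, 0.1145] wrist_force: [0.4, 0.0, 1.6] 
time: 6.85 tool_pos: [0.5032, 0.2391, 0.0852] wrist_force: [2.0, -0.3, 2.2] 
0.1 [array([177., 428.]), array([ 72., 350.])]
0.2 [array([182., 398.]), array([ 76., 322.])]
0.3 [array([190., 368.]), array([ 82., 295.])]
0.4 [array([200., 337.]), array([ 91., 267.])]
[[161.30834078 393.98344742]]
```

View pics/c5.png

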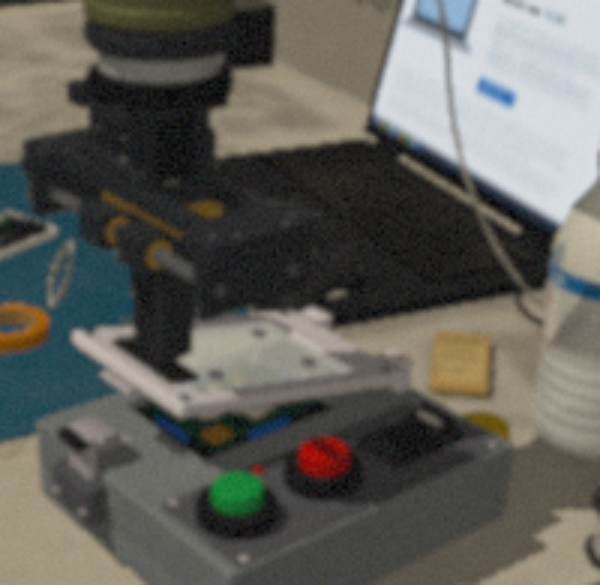

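The lid is at about 0.18 rad with the tip on the pad; its corner is at crop (185,408). I'll press on down, reading the force.

```bash
f(){ grep -E 'time|tool_pos|wrist'|tr '\n' ' ';echo; }
python3 -m handwheel '[-0.002,0,0.008,0,0,0,0, -0.001,0,0.008,0,0,0,0, 0,0,0,0,0,0,0]'|f
python3 -m handwheel '[0,0,0.004,0,0,0,0, 0,0,0,0,0,0,0]'|f
python3 -m handwheel '[0,0,0.004,0,0,0,0, 0,0,0,0,0,0,0]'|f
python3 -m handwheel '[0,0,0.003,0,0,0,0, 0,0,0,0,0,0,0]'|f
python3 -m handwheel '[0,0,0.003,0,0,0,0, 0,0,0,0,0,0,0]'|f
```

```text
time: 7.28 tool_pos: [0.4992, 0.2384, 0.0677] wrist_force: [1.1, -0.4, 2.1] 
time: 7.52 tool_pos: [0.4988, 0.2383, 0.0641] wrist_force: [0.5, -0.4, 3.2] 
time: 7.78 tool_pos: [0.4984, 0.2382, 0.0605] wrist_force: [-1.3, -0.2, 6.1] 
time: 8.02 tool_pos: [0.4984, 0.2382, 0.0573] wrist_force: [-0.1, 0.0, -0.9] 
time: 8.28 tool_pos: [0.4986, 0.2382, 0.0542] wrist_force: [-1.9, 0.6, 6.3]
```

```bash
f(){ grep -E 'time|tool_pos|wrist'|tr '\n' ' ';echo; }
python3 -m handwheel '[0,0,0.002,0,0,0,0, 0,0,0,0,0,0,0]'|f
python3 -m handwheel '[0,0,0.002,0,0,0,0, 0,0,0,0,0,0,0]'|f
python3 -m handwheel '[0,0,0.002,0,0,0,0, 0,0,0,0,0,0,0]'|f
```

```text
time: 8.52 tool_pos: [0.4985, 0.2382, 0.0524] wrist_force: [-3.5, -0.6, 8.0] 
time: 8.78 tool_pos: [0.4985, 0.2382, 0.0514] wrist_force: [-4.1, -1.8, 16.5] 
time: 9.02 tool_pos: [0.4985, 0.2382, 0.0508] wrist_force: [-7.9, -3.2, 30.1]
```

The solid stop came at state z≈0.0515, so the z offset is about 25.5 mm. I'll release, check the lid, then move above the rocker.

```bash
f(){ grep -E 'time|tool_pos|wrist'|tr '\n' ' ';echo; }
python3 -m handwheel '[0,0,-0.02,0,0,0,0, 0,0,-0.03,0,0,0,0, 0,0,-0.03,0,0,0,0, 0,0,0,0,0,0,0, 0,0,0,0,0,0,0, 0,0,0,0,0,0,0]'|f
python3 -m handwheel '[0.032,0.0235,0,0,0,0,0, 0.032,0.0235,0,0,0,0,0, 0.032,0.0235,0,0,0,0,0, 0.032,0.0235,0,0,0,0,0, 0,0,0.025,0,0,0,0, 0,0,0,0,0,0,0, 0,0,0,0,0,0,0]'|f
python3 - <<'E'
from h import *
im=bot.grab_frame("side")[:,:,::-1];p=np.load("p.npy")
s=bot.get_state();t=np.array(s["tool_pos"]);d=t-[p[0],p[1],0];c,sn=np.cos(p[2]),np.sin(p[2])
print("jig",c*d[0]+sn*d[1],-sn*d[0]+c*d[1],t[2])
g=np.clip((im[120:300,230:430].astype(float)/255)**.6*255,0,255).astype(np.uint8);g=cv2.resize(g,None,fx=3.3,fy=3.3)
for P,col in((t+[0,0,.0255],(0,0,255)),(J(p,(.07,-.058,.07)),(0,255,255)),(J(p,(-.082,-.017,.08)),(255,0,255)),(J(p,(-.082,.093,.08)),(255,0,255))):
    q=(proj("side",P)[0]-[230,120])*3.3;cv2.circle(g,tuple(int(v) for v in q),5,col,1);print(q)
cv2.imwrite("pics/c6.png",g)
E
```

```text
time: 9.78 tool_pos: [0.4985, 0.2379, 0.1271] wrist_force: [0.6, -0.3, -0.2] 
time: 10.65 tool_pos: [0.6397, 0.166, 0.1032] wrist_force: [-0.0, -0.0, 0.4] 
jig 0.06898127843907777 -0.05721071876753785 0.10381140993574492
[480.12793522 263.63222769]
[473.49037838 363.73851959]
[191.95692813 402.7547616 ]
[ 77.50451281 314.54099871]
```

View pics/c6.png

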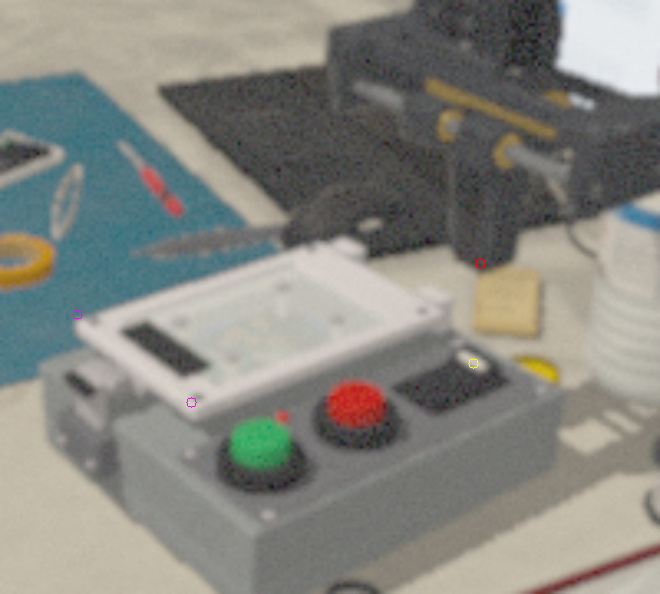

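The lid stays down level and the catch holds it: its edge lies on the predicted shut corners at (192,403) and (78,315). The tip is straight above the rocker's white-marked half at (475,362). I'll press it down.

```bash
f(){ grep -E 'time|tool_pos|wrist'|tr '\n' ' ';echo; }
python3 -m handwheel '[0.002,0,0.025,0,0,0,0, 0,0,0.025,0,0,0,0, 0,0,0,0,0,0,0]'|f
python3 -m handwheel '[0,0,0.005,0,0,0,0, 0,0,0,0,0,0,0]'|f
python3 -m handwheel '[0,0,0.004,0,0,0,0, 0,0,0,0,0,0,0]'|f
python3 -m handwheel '[0,0,0.003,0,0,0,0, 0,0,0,0,0,0,0]'|f
python3 -m handwheel '[0,0,0.002,0,0,0,0, 0,0,0,0,0,0,0]'|f
```

```text
time: 11.08 tool_pos: [0.6409, 0.1656, 0.0525] wrist_force: [-0.5, -0.8, 0.5] 
time: 11.32 tool_pos: [0.6428, 0.1658, 0.0493] wrist_force: [0.3, 0.4, 1.0] 
time: 11.58 tool_pos: [0.6425, 0.1656, 0.0447] wrist_force: [-0.2, -0.8, -0.3] 
time: 11.82 tool_pos: [0.6418, 0.1654, 0.041] wrist_force: [0.5, -0.2, 0.4] 
time: 12.08 tool_pos: [0.6418, 0.1654, 0.0389] wrist_force: [0.2, -0.2, 0.4]
```

```bash
f(){ grep -E 'time|tool_pos|wrist'|tr '\n' ' ';echo; }
python3 -m handwheel '[0,0,0.002,0,0,0,0, 0,0,0,0,0,0,0]'|f
python3 -m handwheel '[0,0,0.002,0,0,0,0, 0,0,0,0,0,0,0]'|f
python3 -m handwheel '[0,0,0.002,0,0,0,0, 0,0,0,0,0,0,0]'|f
```

```text
time: 12.32 tool_pos: [0.6423, 0.1655, 0.0382] wrist_force: [-1.2, -0.1, 5.6] 
time: 12.58 tool_pos: [0.6423, 0.1655, 0.038] wrist_force: [-5.2, -2.5, 18.0] 
time: 12.82 tool_pos: [0.6423, 0.1655, 0.0379] wrist_force: [-9.3, -1.8, 29.1]
```

```bash
f(){ grep -E 'time|tool_pos|wrist'|tr '\n' ' ';echo; }
python3 -m handwheel '[0,0,-0.026,0,0,0,0, 0,0,-0.03,0,0,0,0, 0,0,-0.02,0,0,0,0, -0.036,0,0,0,0,0,0, -0.036,0,0,0,0,0,0, -0.036,0,0,0,0,0,0, -0.036,0,0,0,0,0,0, 0,0,0,0,0,0,0, 0,0,0,0,0,0,0]'|f
python3 - <<'E'
from h import *
p=np.load("p.npy");s=bot.get_state();t=np.array(s["tool_pos"]);d=t-[p[0],p[1],0];c,sn=np.cos(p[2]),np.sin(p[2])
print("jig",c*d[0]+sn*d[1],-sn*d[0]+c*d[1],t[2])
a=cv2.imread("pics/s5.png",0);b=cv2.cvtColor(bot.grab_frame("side"),cv2.COLOR_RGB2GRAY)
for im in(a,b):
    w=cv2.GaussianBlur(im,(3,3),0)[222:242,357:386].astype(float);m=np.clip(w-100,0,None)*0+(w>95)*w
    n,l,st,ce=cv2.connectedComponentsWithStats((w>90).astype(np.uint8)); print(w.max(),[(st[k].tolist(),ce[k].round(1).tolist()) for k in range(1,n)])
print(proj("side",J(p,(.07,-.058,.07))),proj("side",J(p,(.07,-.058,.064))))
E
```

```text
time: 13.95 tool_pos: [0.5011, 0.1437, 0.1096] wrist_force: [0.9, -0.5, -1.0] 
jig -0.07176174551752386 -0.057968692985740485 0.10956916598805444
145.0 [([15, 0, 14, 7, 62], [23.5, 2.3])]
145.0 [([10, 0, 19, 9, 94], [21.6, 2.6]), ([13, 7, 7, 5, 22], [15.8, 9.3])]
[[373.48193284 230.22379382]] [[373.21178336 233.17702566]]
```

The white line has dropped about 4 px to (373,231), so the rocker is on. The tip is above the green button.

```bash
f(){ grep -E 'time|tool_pos|wrist'|tr '\n' ' ';echo; }
python3 -m handwheel '[0,0,0.025,0,0,0,0, 0,0,0.025,0,0,0,0, 0,0,0,0,0,0,0, 0,0,0,0,0,0,0]'|f
python3 -m handwheel '[0,0,0.005,0,0,0,0, 0,0,0,0,0,0,0]'|f
python3 -m handwheel '[0,0,0.003,0,0,0,0, 0,0,0,0,0,0,0]'|f
python3 -m handwheel '[0,0,0.003,0,0,0,0, 0,0,0,0,0,0,0]'|f
python3 -m handwheel '[0,0,0.002,0,0,0,0, 0,0,0,0,0,0,0]'|f
```

```text
time: 14.5 tool_pos: [0.501, 0.1436, 0.0598] wrist_force: [-0.5, 0.4, -0.2] 
time: 14.75 tool_pos: [0.5003, 0.1434, 0.0547] wrist_force: [0.3, -0.8, 0.4] 
time: 15.0 tool_pos: [0.5004, 0.1434, 0.0516] wrist_force: [-0.4, -0.5, 2.4] 
time: 15.25 tool_pos: [0.5004, 0.1434, 0.0485] wrist_force: [-1.3, -0.4, 3.7] 
time: 15.5 tool_pos: [0.5004, 0.1434, 0.0479] wrist_force: [-2.1, -2.0, 18.9]
```

Hard stop: the button is fully in. I'll retreat, check numerically that the lid, buttons and loose things are unchanged, then hand in.

```bash
python3 -m handwheel '[0,0,-0.02,0,0,0,0, 0,0,-0.04,0,0,0,0, 0,0,-0.05,0,0,0,0, 0,0,-0.05,0,0,0,0, 0,0,0,0,0,0,0, 0,0,0,0,0,0,0, 0,0,0,0,0,0,0]'
python3 - <<'E'
from h import *
im=bot.grab_frame("side").astype(int);r,g,b=im[...,0],im[...,1],im[...,2]
o=cv2.imread("pics/side0.png")[:,:,::-1].astype(int)
def cen(i,box,f):
    x,y,X,Y=box;s=i[y:Y,x:X];m=f(s[...,0],s[...,1],s[...,2]);v=np.argwhere(m);return (v.mean(0)[::-1]+[x,y]).round(1),len(v)
gr=lambda r,g,b:(g>1.5*r)&(g>1.3*b)&(g>50)
rd=lambda r,g,b:(r>2*g)&(r>2*b)&(r>70)
br=lambda r,g,b:(r+g+b>390)
for nm,box,f in(("green",(295,240,325,275),gr),("red",(325,230,352,255),rd),("tape",(215,188,250,210),lambda r,g,b:(r>1.8*b)&(r>90)),("jar",(383,225,402,245),lambda r,g,b:(r>2*b)&(r>90)),("loupe",(322,290,352,326),lambda r,g,b:r+g+b<130)): print(nm,cen(o,box,f),cen(im,box,f))
s5=cv2.imread("pics/c6.png");print("lid region diff vs shut:")
g6=np.clip((im[120:300,230:430].astype(float)/255)**.6*255,0,255).astype(np.uint8)[:,:,::-1]
c6=cv2.resize(s5,(200,180),interpolation=cv2.INTER_AREA).astype(int);print(np.abs(c6-g6)[95:125,25:65].mean())
E
```

```text
time: 16.38
tool_pos: [0.4989, 0.1429, 0.2049]
orientation: [[0.988, 0.154, -0.003], [0.154, -0.988, -0.001], [-0.003, 0.001, -1.0]]
wrist_force: [0.1, -1.1, 1.3]
opening: 0.0005
grip_force: 0.0
green (array([308.6, 254.2]), 233) (array([308.3, 254.1]), 244)
red (array([337.5, 242. ]), 195) (array([337.3, 241.8]), 207)
tape (array([232.1, 198.9]), 286) (array([232.3, 198.8]), 303)
jar (array([392.8, 230.4]), 77) (array([392.8, 230.7]), 86)
loupe (array([336.3, 313.4]), 401) (array([336.3, 313.6]), 388)
lid region diff vs shut:
2.8430555555555554
```

```bash
python3 -c "
from bench import bot
print(bot.close_job())"
```

```text
the job is handed in; nothing more can be done
None
```

I shut the lid under its catch, tipped the rocker on, then pushed the green button fully in and let it spring back, and handed the job in at about 16.5 s of the 48 s; no verdict came back. My last check found the lid still down, both buttons out, and the tape, jar and loupe unmoved; I did not check the tweezers or the board.

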